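# Turn the spice carousel to bring the salt to the serving arrow

## Robot

A 6-joint arm with a two-finger parallel gripper is mounted at the origin on a cart in front of the work surface, level with it; the furniture and walls round the work are solid. World frame = base frame: x ahead of the robot, y to its left, z up, the work surface at z = 0. Lengths are in mm, angles in rad, forces in N, time in s.
With the tool pointing down it reaches from about 350 to 875 mm from the base axis. Payload 4.2 kg.
Tool frame: the origin (TCP) lies at the very end of the fingers, on their centre line; the grasp point (between the pads) lies 19 mm behind it (arm.tcp_to_grasp is the x of the grasp point in the tool frame, in mm); x points along the fingers, z is the direction in which the jaws open and shut, and the axes are right-handed (so a half turn about x gives the same grasp; the last joint's range is limited). The gripper opens to 85 mm and grips with 20 to 120 N. Pads are 22 mm wide; open, the fingers measure 114 mm over their backs; the gripper's body (76 mm by 85 mm) begins 54 mm behind the grasp point. The pads swing forward as they close: fully open they stand 13 mm farther back than shut.
Start: joints at [-1.06, 0.385, 0.008, 0, -1.194, -0.259], TCP at [155.734, -605.265, 231.312] pointing down, gripper open.
Joint ranges: [-3.14, 3.14], [-1.21, 2.06], [-1.07, 1.41], [-3.16, 2.05], [-2.99, -0.16], [-3.1, 3.1]. Speed limits (rad/s): [2.79, 2.79, 3.14, 3.14, 3.14, 3.14].

## Interface

Orientations are given as a unit quaternion [x, y, z, w].
In Python, from bench import status, get_image, job, arm gives the robot as it stands.
- The arm moves only by the tool apply_moves, never from a script. Its argument "targets" is text: rows parted by semicolons, each of 5 numbers parted by spaces: the shift along the tool's x, y, z in mm, then the turn about the tool's x in degrees, then the gripper's target within -1 to 1 (shut at 1, half-way at 0, fully open at -1). In form: dx dy dz spin hand; .... A call has 1 to 10 rows; each row is the pose to reach, as a shift and turn from the pose commanded when the call began, along the tool's axes at that moment; what a row does not reach only later rows make up. A row lasts 1/12 s, in which the tool goes at most 41.7 mm and 7.16 degrees, less where a joint would pass 70% of its speed; a pose out of reach is approached as far as the arm can. A call with a gripper value outside its range is refused whole. The fingers move at their own pace and stop on an object; the grip force is fixed at half the most. Time passes only in rows, so rows that repeat a pose let the fingers close. It gives the time, the measured TCP pose, the force and the opening at its end, in the units of the state.
- status.read_state(): the state, without advancing time (a new reading comes with each control period).
- get_image(name): name is "scene" or "side" or "wrist"; returns a dict with "img" (400x640x3 uint8, red, green, blue), "mtx" (3x3 intrinsics, pixels), "world_from_camera" (4x4, takes a point from camera to world coordinates). Camera axes: x right, y down, z forward; pixel columns grow to the right and rows downward; lengths in mm; the calibration is good to about 2 mm. A picture is of the moment at which its call begins. There is no depth.
- job.job_done(): hands the job in, once; it reports no verdict.
The state is a dict: "clock": time; "joints": joint angles; "joint_vel": joint speeds; "joint_efforts": joint torques, N m; "position": TCP position; "ee_rot": TCP orientation; "contact_force": force on the tool from outside, world axes, zero at the start; "wrist_torque": the same for the moment, N m; "gripper_width": finger opening in mm.
Only numpy, scipy, OpenCV 4.12 (cv2) and the standard library are available. Lean on these libraries where they do the work, as an engineer would, in place of code of your own. Each camera call takes 0.05 s, during which the arm holds its last target.

## Task

Turn the wooden spice carousel by pushing one of its paddles round with a fingertip, changing paddle or direction as you like, until the salt shaker stands right in front of the red arrow on the cork mat; then let go and take the hand away. Push only the carousel: do not touch, lift or tip the salt or the two spice jars that ride on it, and leave the other things on the worktop where they are.

Things in the scene. Friction and masses are not known exactly. Their poses are not given: they have to be found in the camera images.
- serving_mat: Fixed cork mat under the carousel, 224 mm across, 4 mm thick, with a tongue 44 mm wide reaching 152 mm from the centre. A red arrow on the tongue points inwards at the carousel's axis. Origin: centre of its underside on the worktop, exactly below that axis. Its own -x axis runs along the middle of the tongue: the salt's centre belongs over that line.
- carousel: Light wood turntable 200 mm across, turns both ways, stiff (0.1 N m), stays where left. Six upright paddles, one along its own +x and then every 60 degrees, reach 142 mm from the axis, 42 mm past the tray; 6 mm thick, 10 mm at the end bar. Past the tray they span 32 to 98 mm above the worktop; nothing else is there 95 to 142 mm from the axis. Origin: on the vertical axis, under the tray, 14 mm above the worktop.
- salt_mid (a point): Salt shaker, clear with a grey cap, 44 mm across and 90 mm tall, loose, in one of the six compartments (which one varies, three are empty) with its centre about 65 mm from the carousel's axis, roughly half-way between two paddles. Point at its centre, 45 mm above its foot. It rides round with the tray.
- red_cap_dark: Spice jar with a red cap and dark label, 45 mm across, 106 mm tall, loose in another compartment. Origin: centre of its underside, on the tray floor 22 mm above the worktop, about 65 mm from the axis.
- red_cap_green: Spice jar with a red cap and green label, 45 mm across, 106 mm tall, loose in another compartment. Origin: centre of its underside.
- matchbox: Matchbox 37 x 55 x 16 mm, lying on the worktop in front, right of the carousel, a bystander. Origin: centre of its underside.
- green_mug: Green mug, 92 mm tall, on the worktop to the left, a bystander. Origin: centre of its underside.
- sugar: Red tin with a white lid, 72 mm across and 94 mm tall, on the worktop to the right, a bystander. Origin: centre of its underside.
- packet: Pale packet, 85 x 120 x 28 mm, on the worktop to the right, a bystander. Origin: centre of its underside.
- coffee_maker: Fixed black drip coffee maker with a steel flask, 244 x 171 x 330 mm (own x, y, z), standing at an angle to the right of and behind the carousel, its left side 10 to 70 mm from the paddles' sweep. Origin: centre of its underside; its front, with the flask, faces its own -x. Keep the hand clear of it, and of the wall cabinets over the left end of the worktop.
- tea: Steel teaspoon, 139 mm long, on the worktop at the near left, a bystander. Origin: centre of its underside.
Not all that is in view belongs to the job. Of the things that look like the part that bears salt_mid, the larger one is meant.

How it is judged (in metres and radians):
At the end, for the whole second after the job is handed in: The salt shaker's centre lies within 15 mm to either side of the arrow's line, on the arrow's side of the axis (35 to 90 mm out); the carousel is still; the salt and both spice jars stand upright on the tray (y of salt_mid in the frame of serving_mat between -0.015 and 0.015 m and x of salt_mid in the frame of serving_mat between -0.09 and -0.035 m and angular speed of carousel below 0.05 rad/s and angle between each of salt_mid, red_cap_dark, red_cap_green's own z axis and vertical below 0.15 rad and height (world z) of salt_mid between 0.06 and 0.075 m and height (world z) of red_cap_dark between 0.015 and 0.03 m and height (world z) of red_cap_green between 0.015 and 0.03 m and horizontal distance between each of salt_mid, red_cap_dark, red_cap_green and carousel below 0.09 m); the robot touches nothing.
It fails at once if the robot pressed on something that rides on the carousel (over 1 N) (contact force between any of the fingers, the arm and salt above 1 N or contact force between any of the fingers, the arm and red_cap_dark above 1 N or contact force between any of the fingers, the arm and red_cap_green above 1 N).
It fails at once if the arm or the gripper's body, not a finger, pushed the carousel (over 1 N) (contact force between the arm and carousel above 1 N).
It fails at once if something on the carousel was lifted more than 15 mm off the tray (height (world z) of salt_mid above 0.082 m or height (world z) of any of red_cap_dark, red_cap_green above 0.037 m).
It fails at once if something on the carousel tipped over (angle between any of salt_mid, red_cap_dark, red_cap_green's own z axis and vertical above 0.35 rad).
It fails at once if a bystander was moved more than 30 mm (distance of any of matchbox, green_mug, sugar, packet, tea from where it was at the start of the episode above 0.03 m).
It also fails if it takes over 58 s, if anything falls off the work surface, if the arm or the gripper's body presses on something with over 40 N, if the wrist force passes 120 N, or if a joint passes its speed limit or range.

## Working session

There is one attempt and no reset: what is moved stays moved. The work goes in short steps, Python scripts to look and compute and a tool call to move; the robot and the scene stay as the last step left them, time stands still between calls to the robot, and variables do not carry over. Pictures are saved under pics/ and viewed, and the job is handed in when it is done.

Besides the shell and the picture viewer there is one more tool, called after ">>>" as name(argument=value, ...), one argument or row to a line, values as JSON. apply_moves: Moves the arm, as the interface text tells. Its arguments: {"type":"object","properties":{"targets":{"type":"string"}},"required":["targets"]}

```bash
mkdir -p pics; ls
python3 - <<'E'
from bench import status,get_image
import cv2
s=status.read_state();print({k:s[k] for k in('clock','position','ee_rot','gripper_width')})
for n in("scene","side","wrist"):
    d=get_image(n);cv2.imwrite(f"pics/{n}0.png",d["img"][:,:,::-1]);print(n,d["mtx"].round(1).tolist(),d["world_from_camera"].round(3).tolist())
E
```

```text
pics
{'clock': 0.0, 'position': array([ 155.59754937, -604.69916178,  230.1863762 ]), 'ee_rot': array([-0.55813565,  0.43284267,  0.55944907,  0.43376094]), 'gripper_width': 85.26592776272149}
scene [[505.4, 0.0, 320.3], [0.0, 505.4, 201.5], [0.0, 0.0, 1.0]] [[-0.119, -0.574, 0.81, -694.722], [-0.993, 0.059, -0.104, 171.089], [0.012, -0.817, -0.576, 888.638], [0.0, 0.0, 0.0, 1.0]]
side [[463.6, 0.0, 325.8], [0.0, 463.6, 198.4], [0.0, 0.0, 1.0]] [[1.0, -0.002, 0.016, 426.442], [-0.011, -0.828, 0.561, -710.958], [0.012, -0.561, -0.828, 1186.552], [0.0, 0.0, 0.0, 1.0]]
wrist [[282.4, 0.0, 319.8], [0.0, 282.4, 203.4], [0.0, 0.0, 1.0]] [[-0.25, 0.928, 0.278, 85.18], [0.968, 0.239, 0.072, -623.413], [0.001, 0.287, -0.958, 373.057], [0.0, 0.0, 0.0, 1.0]]
```

View pics/scene0.png

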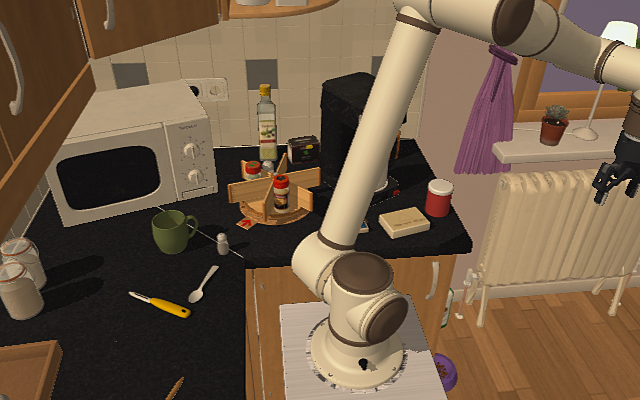

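View pics/side0.png

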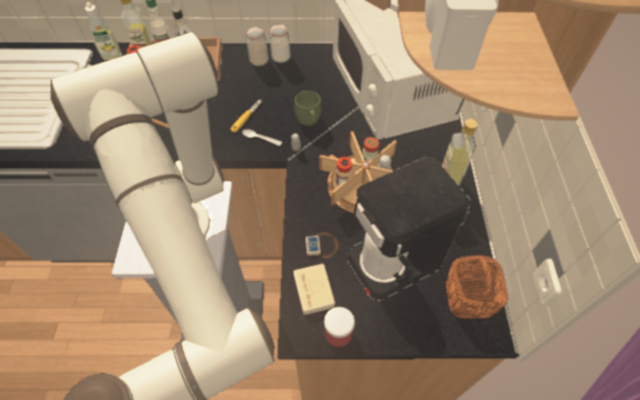

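View pics/wrist0.png

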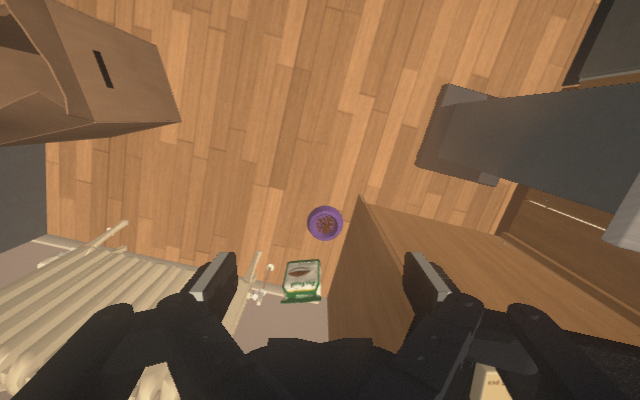

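Run:
```python
import cv2,numpy as np
a=cv2.imread("pics/scene0.png")[140:250,210:350];b=cv2.imread("pics/side0.png")[110:230,280:420]
cv2.imwrite("pics/c1.png",cv2.resize(a,None,fx=5.5,fy=5.5,interpolation=2)[:600]);cv2.imwrite("pics/c2.png",cv2.resize(b,None,fx=5,fy=5,interpolation=2))
```

```text
(no output)
```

View pics/c1.png

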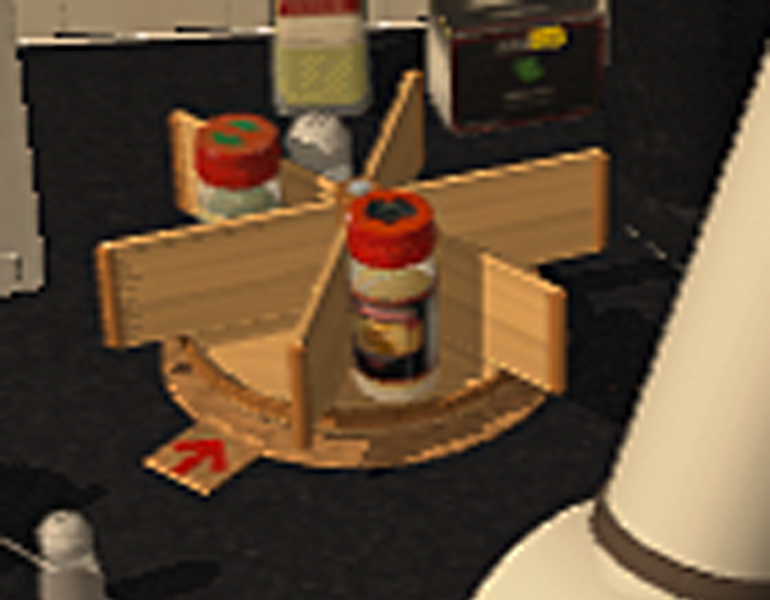

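View pics/c2.png

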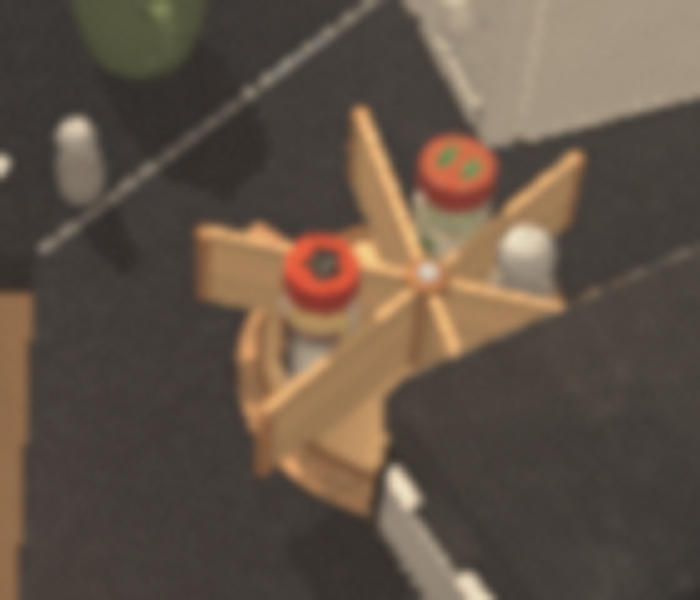

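```bash
cat > h.py <<'E'
import numpy as np, cv2
from bench import status,get_image
def ray(d,u,v):
    T=d["world_from_camera"];r=T[:3,:3]@np.linalg.inv(d["mtx"])@[u,v,1];return T[:3,3],r/np.linalg.norm(r)
def plane(d,u,v,z):
    o,r=ray(d,u,v);return (o+r*(z-o[2])/r[2])[:2]
def tri(d1,p1,d2,p2):
    o1,r1=ray(d1,*p1);o2,r2=ray(d2,*p2);t=np.linalg.lstsq(np.c_[r1,-r2],o2-o1,rcond=None)[0]
    a=o1+r1*t[0];b=o2+r2*t[1];return (a+b)/2,np.linalg.norm(a-b)
E
python3 - <<'E'
from h import *
s=get_image("scene");d=get_image("side")
S=lambda x,y:(210+x/5.5,140+y/5.5);D=lambda x,y:(280+x/5,110+y/5)
print("hub",tri(s,S(358,185),d,D(428,270)))
h=tri(s,S(358,185),d,D(428,270))[0][:2]
for n,f,c,L in(("scene",S,s,[(100,247),(178,112),(412,72),(605,152),(560,290),(300,345)]),("side",D,d,[(200,230),(358,108),(578,153),(562,303),(260,412)])):
    for p in L:
        q=plane(c,*f(*p),98);w=q-h;print(n,p,q.round(),np.hypot(*w).round(),np.degrees(np.arctan2(w[1],w[0])).round(1))
print("salt cap top", tri(s,S(320,125),d,D(528,235)))
for z in(105,112):print("salt",plane(s,*S(320,125),z),plane(d,*D(528,235),z))
print("red dark",tri(s,S(390,208),d,D(322,262)),"green",tri(s,S(237,132),d,D(458,160)))
for p in[(200,455),(225,453),(178,470),(145,462),(208,492)]:
    q=plane(s,*S(*p),4);w=q-h;print("arrow",q,np.hypot(*w),np.degrees(np.arctan2(w[1],w[0])))
for n,c,p in(("mbox side",d,(313,245)),("mug",d,(307,107)),("small shaker",d,(295,143)),("sugar",d,(339,325)),("packet",d,(314,289))):print(n,plane(c,*p,20))
E
```

```text
hub (array([566.30619946, 144.95285884, 102.91101763]), np.float64(4.091920976285066))
scene (100, 247) [525. 278.] 140.0 107.4
scene (178, 112) [658. 239.] 131.0 45.9
scene (412, 72) [690. 107.] 129.0 -17.0
scene (605, 152) [592.   8.] 139.0 -79.5
scene (560, 290) [461.  47.] 144.0 -136.9
scene (300, 345) [427. 179.] 144.0 166.5
side (200, 230) [432. 182.] 140.0 164.6
side (358, 108) [531. 281.] 140.0 104.4
side (578, 153) [667. 244.] 141.0 44.5
side (562, 303) [646. 126.] 82.0 -13.2
side (260, 412) [465.  48.] 140.0 -136.1
salt cap top (array([625.98214612, 164.57964883, 107.81643387]), np.float64(9.272995130459336))
salt [624.07796445 161.42200404] [628.80395698 172.4135582 ]
salt [612.29752371 161.50835461] [627.49423694 166.69621664]
red dark (array([501.55620946, 130.71051682, 128.53869725]), np.float64(3.9910432991254807)) green (array([585.61990864, 207.57230881, 128.67011426]), np.float64(5.858364473212479))
arrow [466.16843378 233.94537361] 133.96730870310878 138.37248057897153
arrow [466.53230901 221.04559977] 125.47882067636226 142.6689786941934
arrow [454.61314317 245.20886626] 150.08865995473528 138.08875960047058
arrow [463.15704417 262.18852031] 156.15360564759985 131.34275662523876
arrow [434.65970578 229.91434875] 156.68201577681768 147.1627719268004
mbox side [410.85867349 -80.06045208]
mug [387.16937322 467.62469602]
small shaker [349.53039248 301.58750407]
sugar [ 478.69182829 -312.5895397 ]
packet [ 414.18787072 -213.66155384]
```

Run:
```python
from h import *
from scipy.spatial.transform import Rotation as R
s=get_image("scene");d=get_image("side")
for p in[(358,190),(390,243),(468,195),(425,160)]:print("coffee top",plane(d,*p,330))
for p in[(352,262),(375,297)]:print("coffee base",plane(d,*p,0))
print("mw base",plane(s,216,192,0),plane(d,380,138,0))
M=R.from_quat(status.read_state()["ee_rot"]).as_matrix();print(M.round(3))
print(np.degrees(np.arctan2(M[1,2],M[0,2])))
p=status.read_state()["position"]
for q in[(390,-180,240)]:print((M.T@(np.array(q)-p)).round())
```

```text
coffee top [ 516.12100036 -107.3485783 ]
coffee top [ 576.63120292 -243.6305234 ]
coffee top [ 763.67509213 -121.66300521]
coffee top [679.66407833 -20.58825227]
coffee base [ 521.26420999 -124.15480666]
coffee base [ 579.12922145 -229.14703613]
mw base [638.99980475 328.09310517] [636.28741757 341.25049773]
[[-0.    -0.968 -0.249]
 [ 0.    -0.249  0.968]
 [-1.     0.     0.   ]]
104.42931893056794
[  -9. -333.  353.]
```

>>> apply_moves(
  targets="0 -35 35 0 1; -10 -70 70 0 1; -10 -105 110 0 1; -10 -135 145 0 1; -10 -165 175 0 1; -10 -195 205 0 1; -10 -225 235 0 1; -10 -255 265 0 1; -10 -285 295 0 1; -10 -310 325 0 1",
)

```text
clock: 1.18
position: [360.1, -240.9, 241.7]
ee_rot: [0.559, -0.433, -0.558, -0.433]
contact_force: [2.2, -0.1, -0.6]
gripper_width: -0.1
```

```bash
cat > go.py <<'E'
import sys
from h import *
from scipy.spatial.transform import Rotation as R
s=status.read_state();M=R.from_quat(s["ee_rot"]).as_matrix();p=s["position"]
print(s["clock"],p.round(1),s["contact_force"].round(1),s["gripper_width"],"x",M[:,0].round(3),"zyaw",np.degrees(np.arctan2(M[1,2],M[0,2])).round(1))
for a in sys.argv[1:]:
    q=np.array(eval(a),float);print(a,(M.T@(q-p)).round(1))
E
python3 go.py "(380,0,240)" "(435,205,240)" "(440,208,240)"
```

```text
1.1833 [ 360.1 -240.9  241.7] [ 2.2 -0.1 -0.6] -0.14949543522211975 x [ 0.001 -0.    -1.   ] zyaw 104.4
(380,0,240) [  1.7 -79.2 228.4]
(435,205,240) [   1.7 -183.5  413.2]
(440,208,240) [   1.7 -189.1  414.9]
```

>>> apply_moves(
  targets="0 -15 40 0 1; 0 -30 80 0 1; 0 -45 120 0 1; 0 -60 160 0 1; 0 -75 200 0 1; 0 -95 235 0 1; 0 -115 270 0 1; 0 -135 305 0 1; 0 -155 340 0 1; 0 -175 375 0 1",
)

```text
clock: 2.02
position: [435.5, 166.4, 241.7]
ee_rot: [0.559, -0.433, -0.559, -0.433]
contact_force: [1.1, -0.1, 0.9]
gripper_width: -0.2
```

```bash
python3 go.py "(460,216,200)" "(460,216,65)"
```

```text
2.0167 [435.5 166.4 241.7] [ 1.1 -0.1  0.9] -0.2116864465156545 x [ 0.001  0.001 -1.   ] zyaw 104.5
(460,216,200) [ 41.8 -36.1  41.8]
(460,216,65) [176.8 -36.   41.8]
```

>>> apply_moves(
  targets="0 -20 20 0 1; 20 -34 36 0 1; 40 -35 38 0 1; 60 -35 38 0 1; 60 -35 38 0 1",
)

```text
clock: 2.43
position: [457.6, 208.6, 177.2]
ee_rot: [-0.558, 0.436, 0.56, 0.43]
contact_force: [-0.7, -0.3, -0.4]
gripper_width: -0.2
```

```bash
python3 go.py "(460,216,65)"
python3 - <<'E'
from h import *
for n in("scene","wrist","side"):
    i=get_image(n)["img"][:,:,::-1];cv2.imwrite(f"pics/{n}1.png",i)
a=cv2.imread("pics/scene1.png")[100:250,200:360];b=cv2.imread("pics/side1.png")[80:230,260:420]
cv2.imwrite("pics/sc1.png",cv2.resize(np.hstack([a,b]),None,fx=2.5,fy=2.5,interpolation=2))
E
```

```text
2.4333 [457.6 208.6 177.2] [-0.7 -0.3 -0.4] -0.21838674497903088 x [-0.007 -0.005 -1.   ] zyaw 104.4
(460,216,65) [112.2  -5.1   6.9]
```

View pics/sc1.png

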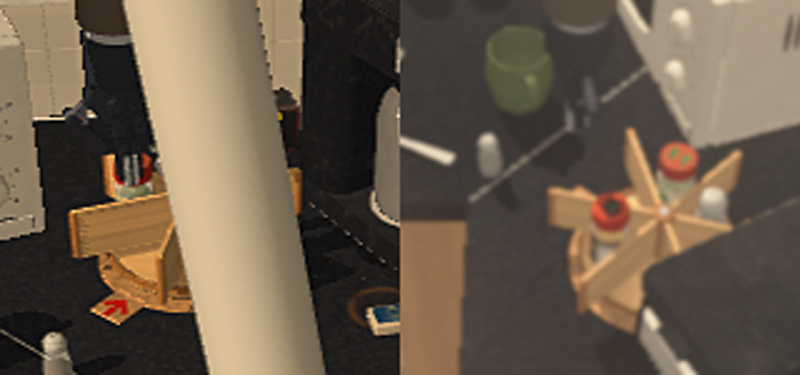

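View pics/wrist1.png

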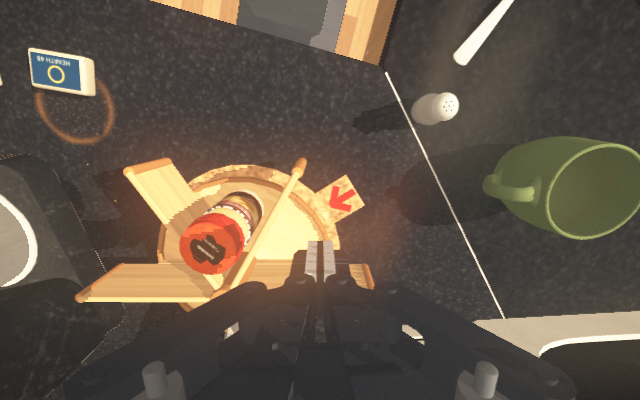

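Run:
```python
from h import *
w=get_image("wrist");print(w["world_from_camera"][:3,3])
for p,z in[((302,163),98),((371,270),98),((150,165),98),((80,298),98),((210,292),98),((207,248),128),((334,204),4),((350,180),4),((365,210),4)]:print(p,plane(w,*p,z).round(1))
print(plane(w,320,245,177))
```

```text
[389.8202402  191.29424983 324.98672355]
(302, 163) [426.9 185.8]
(371, 270) [505.4 268.7]
(150, 165) [459.2  67.4]
(80, 298) [601.8  14.2]
(210, 292) [564.8 131. ]
(207, 248) [503.6 131.3]
(334, 204) [480.1 231.7]
(350, 180) [447.5 241.9]
(365, 210) [478.1 269.5]
[457.13758557 208.63658245]
```

>>> apply_moves(
  targets="20 -3 5 0 1; 45 -3 5 0 1; 70 -3 5 0 1; 95 -3 5 0 1; 110 -3 5 0 1; 110 -3 5 0 1",
)

```text
clock: 3.13
position: [460.6, 214.1, 69.7]
ee_rot: [-0.558, 0.435, 0.559, 0.432]
contact_force: [0.4, 0.0, 0.5]
gripper_width: 0.2
```

```bash
python3 - <<'E'
from h import *
i=get_image("wrist")["img"][:,:,::-1];cv2.imwrite("pics/wrist2.png",i)
i=get_image("side")["img"][80:230,260:420,::-1];cv2.imwrite("pics/side2.png",cv2.resize(i,None,fx=3,fy=3))
E
python3 go.py $(python3 -c "
import math
for t in (147,155,163,171,179,187,195,203,211,219):print('(%.1f,%.1f,67)'%(564+126*math.cos(math.radians(t)),145.5+126*math.sin(math.radians(t))))")
```

```text
3.2333 [462.5 215.6  72.6] [-0.1  0.1  0.5] 0.08318067296332177 x [ 0.002  0.001 -1.   ] zyaw 104.4
(458.3,214.1,67) [ 5.6  4.5 -0.4]
(449.8,198.7,67) [  5.5  16.6 -13.2]
(443.5,182.3,67) [  5.5  26.8 -27.5]
(439.6,165.2,67) [  5.5  34.8 -43.1]
(438.0,147.7,67) [  5.5  40.7 -59.7]
(438.9,130.1,67) [  5.5  44.2 -76.9]
(442.3,112.9,67) [  5.4  45.2 -94.4]
(448.0,96.3,67) [   5.4   43.9 -111.9]
(456.0,80.6,67) [   5.4   40.  -129.1]
(466.1,66.2,67) [   5.4   33.8 -145.6]
```

View pics/wrist2.png

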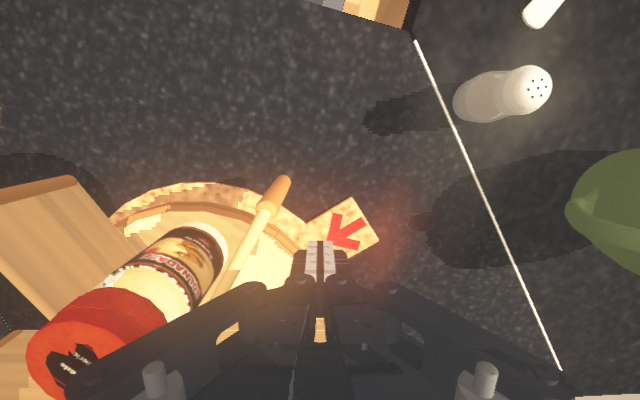

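View pics/side2.png

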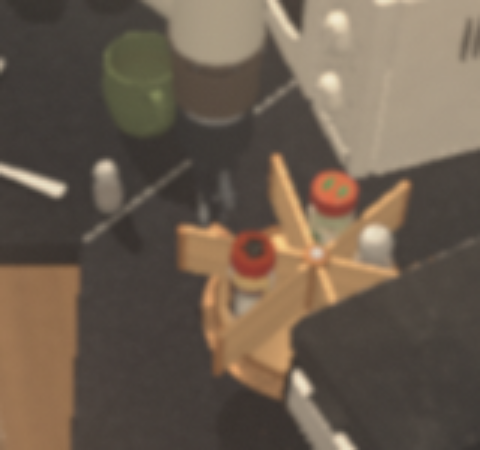

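>>> apply_moves(
  targets="-3 10 -6 0 1; -3 16 -13 0 1; -3 22 -20 0 1; -3 27 -28 0 1; -3 31 -35 0 1; -3 35 -43 0 1; -3 38 -51 0 1; -3 41 -60 0 1; -3 43 -68 0 1; -3 44 -77 0 1",
)

```text
clock: 4.07
position: [438.6, 129.0, 74.4]
ee_rot: [0.559, -0.433, -0.559, -0.434]
contact_force: [1.2, 1.2, 0.8]
gripper_width: -0.5
```

```bash
python3 - <<'E'
from h import *
i=get_image("wrist")["img"][:,:,::-1];cv2.imwrite("pics/wrist3.png",i)
i=get_image("side")["img"][80:230,260:420,::-1];cv2.imwrite("pics/side3.png",cv2.resize(i,None,fx=3,fy=3))
E
python3 go.py $(python3 -c "
import math
for t in (187,195,203,211,219):print('(%.1f,%.1f,75)'%(564+126*math.cos(math.radians(t)),145.5+126*math.sin(math.radians(t))))")
```

```text
4.1667 [437.7 128.   74. ] [-0.3 -0.7  0.2] 0.20894617750808242 x [-0.002 -0.001 -1.   ] zyaw 104.3
(438.9,130.1,75) [-1.  -1.7  1.7]
(442.3,112.9,75) [ -1.   -0.8 -15.8]
(448.0,96.3,75) [ -1.   -2.2 -33.3]
(456.0,80.6,75) [ -1.   -6.  -50.5]
(466.1,66.2,75) [ -1.  -12.3 -66.9]
```

View pics/wrist3.png

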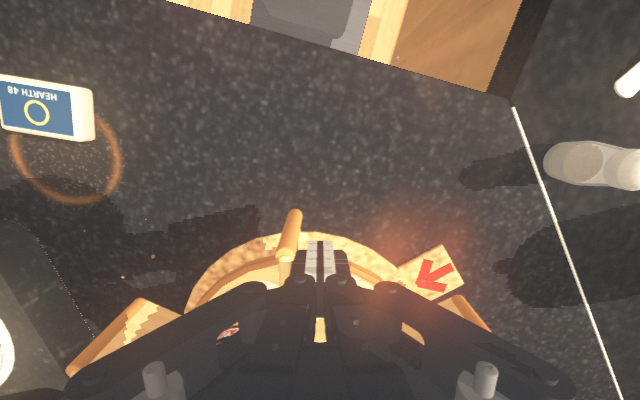

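View pics/side3.png

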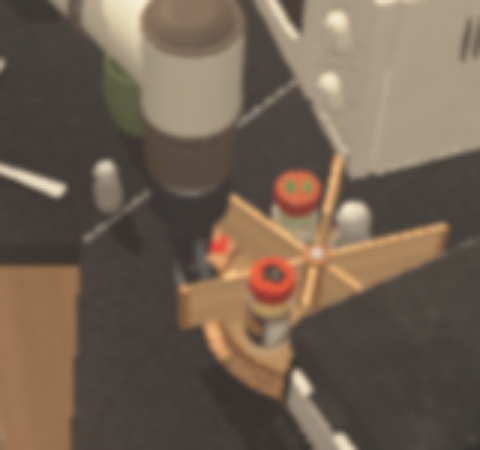

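>>> apply_moves(
  targets="0 0 -8 0 1; 0 0 -16 0 1; 0 -1 -25 0 1; 0 -2 -33 0 1; 0 -4 -42 0 1; 0 -6 -50 0 1; 0 -9 -58 0 1; 0 -12 -66 0 1; 0 -13 -68 0 1; 0 -13 -68 0 1",
)

```text
clock: 5.0
position: [468.0, 66.3, 74.2]
ee_rot: [-0.558, 0.434, 0.559, 0.433]
contact_force: [-0.2, 0.4, -1.6]
gripper_width: 0.0
```

```bash
python3 - <<'E'
from h import *
i=get_image("wrist")["img"][:,:,::-1];cv2.imwrite("pics/wrist4.png",i)
i=get_image("side")["img"][80:230,260:420,::-1];cv2.imwrite("pics/side4.png",cv2.resize(i,None,fx=3,fy=3))
E
python3 go.py "(425,70,75)" "(400,200,180)"
```

```text
5.1 [467.5  66.7  74.1] [-0.2 -0.4 -0.8] 0.08716247232725031 x [-0.001 -0.    -1.   ] zyaw 104.4
(425,70,75) [-0.8 40.4 13.7]
(400,200,180) [-105.9   32.3  145.9]
```

View pics/wrist4.png

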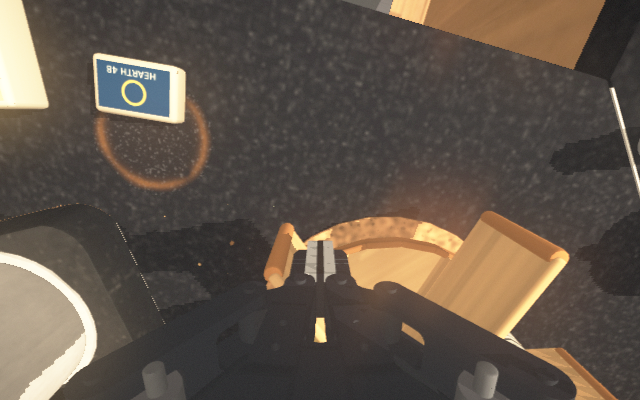

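View pics/side4.png

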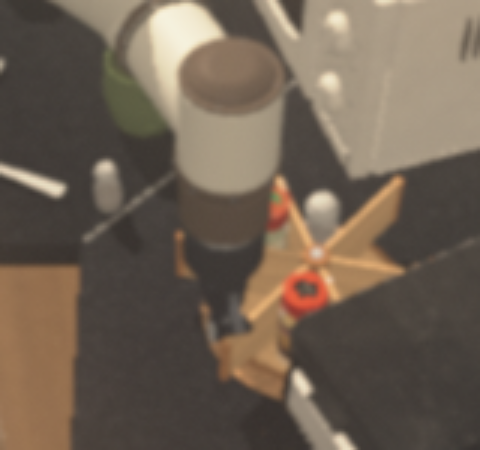

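>>> apply_moves(
  targets="0 2 10 0 1; -35 4 10 0 1; -75 4 10 0 1; -110 0 15 0 1; -110 -8 50 0 1; -110 -15 90 0 1; -110 -25 125 0 1; -110 -30 145 0 1; -110 -30 145 0 1",
)

```text
clock: 5.85
position: [460.3, 219.2, 184.4]
ee_rot: [0.56, -0.431, -0.56, -0.432]
contact_force: [0.1, -0.2, -0.7]
gripper_width: -0.3
```

```bash
python3 - <<'E'
from h import *
w=get_image("wrist");cv2.imwrite("pics/wrist5.png",w["img"][:,:,::-1])
i=get_image("side")["img"][80:230,260:420,::-1];cv2.imwrite("pics/side5.png",cv2.resize(i,None,fx=3,fy=3))
E
python3 go.py "(460,215,75)"
```

```text
5.95 [459.7 216.  184. ] [-0.   0.1 -0.7] 0.37308314451824165 x [-0.001 -0.001 -1.   ] zyaw 104.6
(460,215,75) [109.   -0.2  -1. ]
```

View pics/wrist5.png

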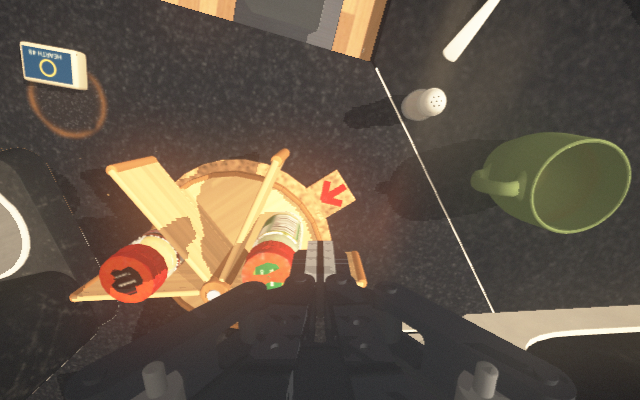

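View pics/side5.png

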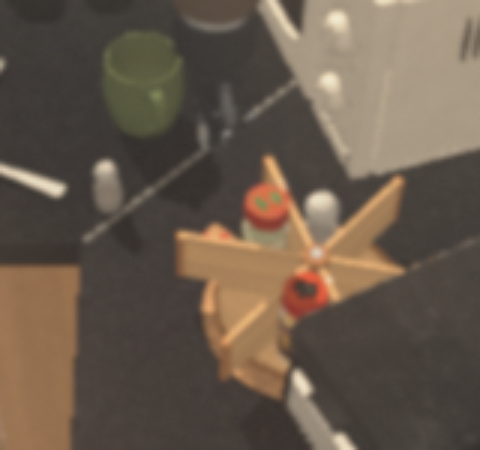

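Run:
```python
from h import *
d=get_image("side");h=np.array([564,145.5])
for p,z in[((178,236),98),((268,157),98),((402,180),98),((225,345),98),((321,199),110),((266,192),128),((305,287),128)]:
    q=plane(d,260+p[0]/3,80+p[1]/3,z);w=q-h;print(p,q.round(1),np.hypot(*w).round(1),np.degrees(np.arctan2(w[1],w[0])).round(1))
```

```text
(178, 236) [429.5 171.8] 137.0 168.9
(268, 157) [524.2 278. ] 138.3 106.7
(402, 180) [662.  246.1] 140.4 45.8
(225, 345) [473.9  38.8] 139.7 -130.2
(321, 199) [574.6 210.1] 65.5 80.6
(266, 192) [517.6 203.9] 74.6 128.5
(305, 287) [550.3  85.1] 62.0 -102.8
```

>>> apply_moves(
  targets="20 2 -2 0 1; 45 3 -2 0 1; 70 3 -2 0 1; 95 3 -2 0 1; 108 3 -2 0 1; 108 3 -2 0 1",
)

```text
clock: 6.5
position: [456.1, 209.5, 73.4]
ee_rot: [-0.558, 0.436, 0.559, 0.431]
contact_force: [-0.3, 0.8, 0.3]
gripper_width: 0.1
```

```bash
python3 go.py
```

```text
6.5 [456.1 209.5  73.4] [-0.3  0.8  0.3] 0.0566796876083742 x [-0.006 -0.005 -1.   ] zyaw 104.3
```

>>> apply_moves(
  targets="0 5 -6 0 1; 0 11 -13 0 1; 0 17 -20 0 1; 0 22 -28 0 1; 0 26 -35 0 1; 0 30 -43 0 1; 0 33 -51 0 1; 0 36 -60 0 1; 0 38 -68 0 1; 0 39 -77 0 1",
)

```text
clock: 7.33
position: [439.6, 127.1, 76.3]
ee_rot: [-0.559, 0.433, 0.559, 0.433]
contact_force: [0.7, 1.0, 0.3]
gripper_width: -0.0
```

```bash
python3 - <<'E'
from h import *
i=get_image("side")["img"][80:230,260:420,::-1];cv2.imwrite("pics/side6.png",cv2.resize(i,None,fx=3,fy=3))
E
python3 go.py "(463.4,69.7,75)"
```

```text
7.3833 [439.2 125.8  76.1] [ 0.  -1.1  0.6] -0.24257689740852192 x [-0.001 -0.001 -1.   ] zyaw 104.4
(463.4,69.7,75) [  1.1  -9.6 -60.4]
```

View pics/side6.png

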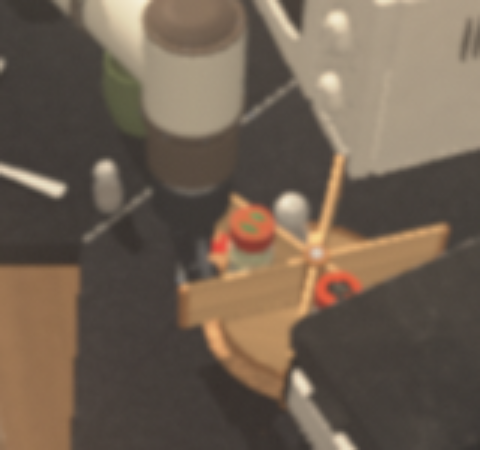

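>>> apply_moves(
  targets="0 0 -8 0 1; 0 0 -16 0 1; 0 -1 -24 0 1; 0 -2 -32 0 1; 0 -4 -40 0 1; 0 -6 -48 0 1; 0 -8 -55 0 1; 0 -9 -60 0 1; 0 -9 -60 0 1; 0 -9 -60 0 1",
)

```text
clock: 8.22
position: [463.1, 71.5, 76.1]
ee_rot: [-0.559, 0.434, 0.559, 0.433]
contact_force: [0.2, -0.3, 0.9]
gripper_width: 0.2
```

```bash
python3 - <<'E'
from h import *
i=get_image("side")["img"][80:230,260:420,::-1];cv2.imwrite("pics/side7.png",cv2.resize(i,None,fx=4,fy=4,interpolation=2))
i=get_image("scene")["img"][120:250,210:350,::-1];cv2.imwrite("pics/scene7.png",cv2.resize(i,None,fx=4,fy=4,interpolation=2))
E
python3 go.py
```

```text
8.3167 [463.1  72.   76.2] [-0.1  1.   0.9] -0.06770584426074325 x [-0.001 -0.    -1.   ] zyaw 104.4
```

View pics/side7.png

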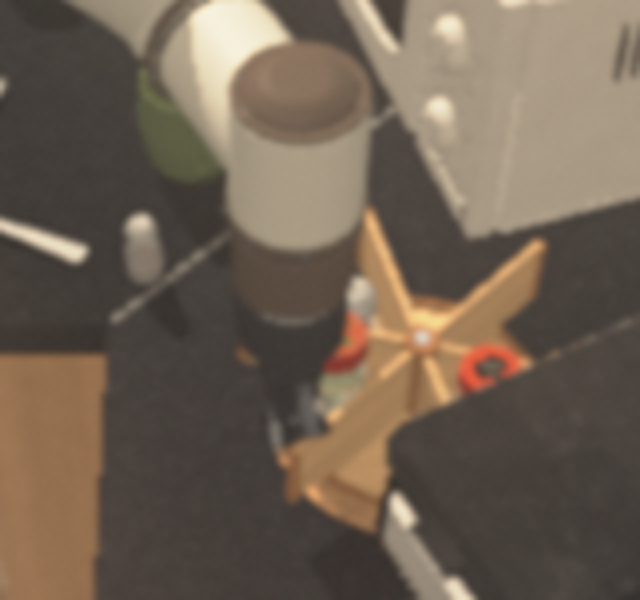

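View pics/scene7.png

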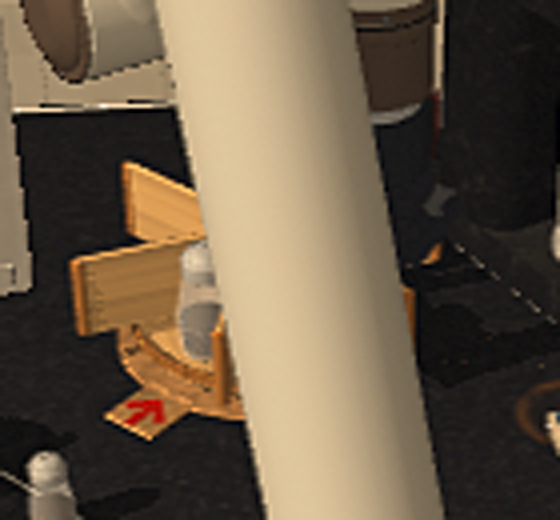

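>>> apply_moves(
  targets="0 2 9 0 1; -35 4 10 0 1; -75 4 10 0 1; -115 6 10 0 1; -130 25 -15 0 1; -130 50 -45 0 1; -130 75 -80 0 1; -130 88 -100 0 1; -130 88 -100 0 1",
)

```text
clock: 9.07
position: [400.3, -48.8, 206.3]
ee_rot: [-0.558, 0.434, 0.558, 0.434]
contact_force: [-0.8, -0.4, -0.8]
gripper_width: -0.1
```

```bash
python3 - <<'E'
from h import *
i=get_image("side")["img"][80:230,260:420,::-1];cv2.imwrite("pics/side8.png",cv2.resize(i,None,fx=4,fy=4,interpolation=2))
i=get_image("scene")["img"][120:250,210:350,::-1];cv2.imwrite("pics/scene8.png",cv2.resize(i,None,fx=4,fy=4,interpolation=2))
cv2.imwrite("pics/wrist8.png",get_image("wrist")["img"][:,:,::-1])
E
python3 go.py
```

```text
9.2167 [403.1 -46.2 206.5] [-0.1  0.7  0.4] -0.3331657473237712 x [ 0.001  0.    -1.   ] zyaw 104.4
```

View pics/side8.png

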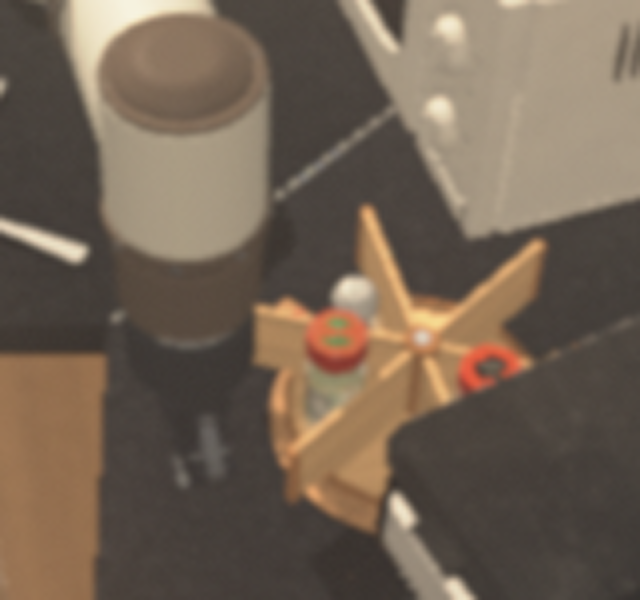

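View pics/scene8.png

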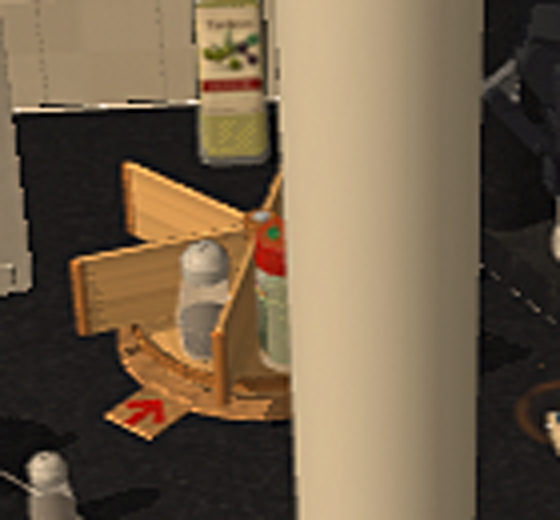

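View pics/wrist8.png

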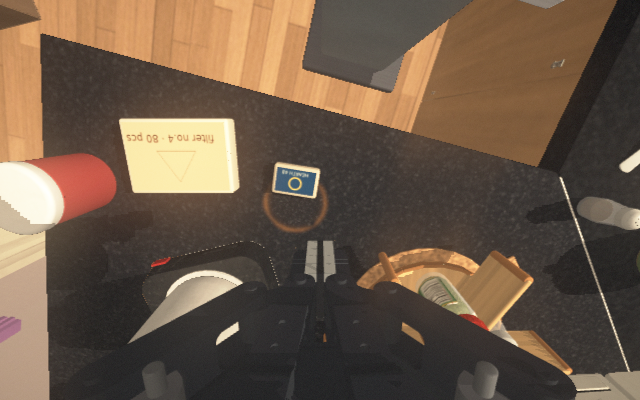

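Run:
```python
from h import *
s=get_image("scene");d=get_image("side")
S=lambda x,y:(210+x/4,120+y/4);D=lambda x,y:(260+x/4,80+y/4)
print("salt cap",tri(s,S(204,252),d,D(355,290)))
sal=tri(s,S(204,252),d,D(355,290))[0][:2]
hub=tri(s,S(260,216),d,D(423,337));print("hub",hub)
foot=plane(s,*S(201,358),22);print("foot front edge",foot)
tips=np.array([plane(s,*S(105,416),4),plane(s,*S(152,440),4)]);e=tips.mean(0);print("tongue corners",tips,np.linalg.norm(tips[0]-tips[1]))
for h in(hub[0][:2],np.array([564,145.5])):
  u=(e-h);L=np.linalg.norm(u);u/=L;n=np.array([-u[1],u[0]])
  print("L",L,np.degrees(np.arctan2(u[1],u[0])))
  for q in(sal,plane(s,*S(204,245),112),plane(d,*D(355,288),110)):print(" salt along",(q-h)@u,"side",(q-h)@n, np.degrees(np.arctan2(*(q-h)[::-1])))
  for p in[(72,260),(122,168)]:
    q=plane(s,*S(*p),98)-h;print(" pad",np.hypot(*q),np.degrees(np.arctan2(q[1],q[0])))
  for p in[(256,312),(366,207),(542,243),(290,455)]:
    q=plane(d,*D(*p),98)-h;print(" padside",np.hypot(*q),np.degrees(np.arctan2(q[1],q[0])))
# red mask of arrow
i=s["img"].astype(int);m=(i[:,:,0]>120)&(i[:,:,1]<60)&(i[:,:,2]<60);m[:212]=0;m[:, :230]=0;m[:,260:]=0
ys,xs=np.nonzero(m);P=np.array([plane(s,x,y,4) for x,y in zip(xs,ys)]);c=P.mean(0);print("arrow",len(P),c,np.degrees(np.arctan2(c[1]-145.5,c[0]-564)))
```

```text
salt cap (array([517.53594065, 187.22592656, 104.94397862]), np.float64(4.709109102594634))
hub (array([566.90092825, 145.26085049, 101.31274175]), np.float64(4.109695549167536))
foot front edge [501.54476619 192.64882022]
tongue corners [[463.19059568 262.50929783]
 [432.13425832 229.41596091]] 45.38353268328039
L 156.07263837876206 139.81754362844265
 salt along 64.79140131577277 side -0.20958644354339348 139.6322045783555
 salt along 67.29091385427537 side 4.523916110707279 143.6637069630992
 salt along 64.63814965206728 side -1.0777692757317416 138.86228873059102
 pad 140.1871681483034 107.74684405309344
 pad 128.69058318697617 50.634770511371066
 padside 126.66878074290942 166.70228205177983
 padside 139.81448961362213 104.84614725191975
 padside 139.44887820518522 44.51483788354639
 padside 142.95967462531237 -134.43947656455657
L 153.71132291060925 139.18794286754863
 salt along 62.43789988909648 side -1.2126071758613741 138.07534073907217
 salt along 64.8852479727414 side 3.548075203662476 142.31789121569605
 salt along 62.29419740512987 side -2.0824215805690143 137.27332547816277
 pad 139.1011742127461 106.63877005059102
 pad 130.36763030213044 49.582367352263816
 padside 123.79138762887268 166.5011733952336
 padside 138.86712476292115 103.714405318708
 padside 141.36696110669388 43.621381163971655
 padside 141.11708265185598 -133.5305000215906
arrow 40 [468.24514624 234.19043627] 137.19340682554787
```

```bash
python3 go.py; python3 -c "
from bench import job;print(job.job_done())"
```

```text
9.3167 [403.4 -45.7 206.3] [-0.5  0.3  1.1] 0.08907888260414791 x [ 0.  0. -1.] zyaw 104.5
the job is handed in; nothing more can be done
None
```

I turned the carousel about 120° counter-clockwise in two strokes with the closed fingertips, each on a paddle past the tray. I then lifted the hand clear and handed the job in at about 9.3 s; no verdict was reported.

- **Salt position:** in the last pictures the salt's cap is about 62–67 mm out from the axis and −2 to +5 mm off the arrow's line, inside the 15 mm limit. The range comes from using different views and two estimates of the axis.
- **What rides on the carousel:** the salt and the green-label jar look upright in the last pictures. Only the cap of the dark-label jar was visible, in its place, because the coffee maker hides the rest.
- **Other things:** nothing on the worktop looked moved, and I saw no contact with the jars, though I did not measure the bystanders' positions again.
- **Disagreement:** the arrow line's bearing came out at 137° to 140° depending on the feature used. That is about 3 mm at the salt, so still well inside the limit.
- **Less certain fit:** the two views of the salt cap and of the hub missed each other by 4–5 mm, which is more than the 2 mm calibration.

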